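# Make up the fitting kit in its tray

### The arm

A 6-joint arm with a two-finger parallel gripper is mounted at the origin on a cart in front of the work surface, level with it; the furniture and walls round the work are solid. World frame = base frame: x ahead of the robot, y to its left, z up, the work surface at z = 0. Lengths are in m, angles in rad, forces in N, time in s.
With the tool pointing down it reaches from about 0.325 to 0.775 m from the base axis. Payload 5.5 kg.
Tool frame: the origin (TCP) lies at the very end of the fingers, on their centre line; the grasp point (between the pads) lies 19 mm behind it (pinch_z is the distance from the TCP to the grasp point, in m); z points along the fingers, y is the line along which they close (so a half turn about z gives the same grasp; the last joint's range is limited). The gripper opens to 85 mm and grips with 20 to 120 N. Pads are 22 mm wide; open, the fingers measure 114 mm over their backs; the gripper's body (76 mm by 85 mm) begins 54 mm behind the grasp point. The pads swing forward as they close: fully open they stand 13 mm farther back than shut.
Start: joints at [-1.309, 0.091, 1.231, -0, 1.82, -0.057], TCP at [0.188, -0.57, 0.231] pointing down, gripper open.
Joint ranges: [-2.87, 2.87], [-0.86, 2.18], [0.17, 2.46], [-1.51, 4.65], [0.06, 2.69], [-2.65, 2.65]. Speed limits (rad/s): [2.57, 2.57, 3.01, 3.14, 3.14, 3.14].

### API

Orientations are given as a rotation vector (axis times angle).
In Python, from rig import * gives the robot as it stands.
- The arm moves only by the tool servo_tool, never from a script. Its argument "targets" is text: rows parted by semicolons, each of 7 numbers parted by spaces: the turn, a rotation vector about the tool's x, y, z in rad, then the shift along the tool's x, y, z in cm, then the closure, from 0 (fully open) to 1 (shut). A call has 1 to 20 rows; each row shifts and turns the commanded pose from where the row before left it, along the tool's axes as they then stand; what a row does not reach is not made up. A row lasts 1/10 s, in which the tool goes at most 50 mm and 8.59 degrees, less where a joint would pass 70% of its speed; a pose out of reach is approached as far as the arm can. A call is refused whole if a number of a shift passes 5 or a number of a turn 0.15, either way. A call with a gripper value outside its range is refused whole. The fingers move at their own pace and stop on an object; "newtons" is the grip in N (left out, the last holds). Time passes only in rows, so rows that do not move let the fingers close. It gives the time, the measured TCP pose, the force, the opening and the grip force at its end, in the units of the state.
- sense(): the state, without advancing time (a new reading comes with each control period).
- capture(name): name is "scene" or "top"; returns the picture (384x512x3 uint8, red, green, blue); there is no depth.
- calibration(name): a dict with "vertical_fov" (degrees; the focal length in pixels is half the picture's height over the tangent of half this angle, whatever the lens; pixels are square), "cx", "cy" (the principal point, pixels), "D" ([k1, k2, p1, p2, k3] as OpenCV has them; the pictures are not rectified), "rvec" (rotation vector, rad) and "tvec" (3), from world to camera coordinates, as OpenCV has them. Camera axes: x right, y down, z forward; pixel columns grow to the right and rows downward; lengths in m; the calibration is good to about 2 mm. A picture is of the moment at which its call begins. calibration takes no time and is no camera call.
- close_job(): hands the job in; it is judged then, once.
The state is a dict: "time_s": time; "q": joint angles; "joint_vel": joint speeds; "joint_torque": joint torques, N m; "tool_pos": TCP position; "ee_rot": TCP orientation; "force": force on the tool from outside, world axes, zero at the start; "torque": the same for the moment, N m; "opening": finger opening in m; "grip_force": force on a finger pad.
Only numpy, scipy, OpenCV 4.12 (cv2) and the standard library are available. Lean on these libraries where they do the work, as an engineer would, in place of code of your own. Each camera call takes 0.05 s, during which the arm holds its last target. There are 200 camera calls.

### The job

Make up the fitting kit in the shallow wooden tray: nest the steel dish in the recess of its own outline, turned so that it drops fully home, and after that lay the bolt inside the dish. Put the wax tin upright in the round recess and the long thin packer flat in the oblong one. The thick wooden offcut and the nail pot do not belong to the kit: leave them where they are.

Things in the scene. Friction and masses are not known exactly. Their poses are not given: they have to be found in the camera images.
- cut_board: fixed light wooden board 80 (x) x 110 (y) x 12 mm, one of three side by side in a shallow wooden tray (252 x 118 mm, rim 19 mm above the bench). Recess centred, 7 mm deep, 70 (x) x 98 (y) mm, both corners at the +y end cut off at 45 degrees (20 mm along each side): the dish's outline plus 4 mm all round. Origin: underside centre, 4 mm above the bench; recess floor 5 mm above it
- round_board: fixed light wooden board like the others (80 x 110 x 12 mm) in the same tray, with a centred round recess of 70 mm diameter, 7 mm deep, for the wax tin. Origin: centre of the underside; recess floor 5 mm above it. z up
- oblong_board: fixed light wooden board like the others (80 x 110 x 12 mm) in the same tray, with a centred rectangular recess 59 (x) x 100 (y) mm, 7 mm deep, for the packer. Origin: centre of the underside; recess floor 5 mm above it. z up
- dish: loose open steel parts dish, 62 (x) x 90 (y) x 26 (z) mm, about 0.16 kg, wall and floor 3 mm, square corners at its -y end, the two corners at its +y end cut off at 45 degrees (20 mm along each side). It can be gripped from above across its straight 62 mm width. Origin: centre of the underside; z up. Stands on the bench
- bolt: loose grey steel bolt with nut, lying on the bench: 78 mm long (y), 22 mm wide over head and nut (x), 19 mm high. Head, 8 mm thick, at the +y end; nut at y = -28 to -19 mm; between them a bare shank 12 mm thick (y = -19 to +31 mm), axis 9.5 mm above the underside: grip it there. Origin: underside, mid-length; z up at the start
- wax_tin: loose low cream-coloured round tin, 56 mm diameter, 55 mm high, standing upright. Origin: centre of the underside; z up
- packer: loose light wooden packer, long and thin: 44 (x) x 90 (y) x 22 (z) mm, lying flat. Origin: centre of the underside; z up
- thick_offcut: loose dark wooden offcut, shorter and thicker than the packer: 50 (x) x 75 (y) x 32 (z) mm. Does not belong to the kit. Origin: centre of the underside
- nail_pot: loose grey round pot with a red lid, bigger than the wax tin: 66 mm diameter, 82 mm high. Does not belong to the kit. Origin: centre of the underside
Mind the look-alikes: they are no part of the job. Leave any purple look-alike of the wax_tin alone.

How it is judged:
By the outcome, as a careful person would: the job done as asked, in the order asked, and still so for the second after the job is handed in, with the robot touching nothing.
It also fails if it takes over 115 s, if anything falls off the work surface, if the arm or the gripper's body presses on something with over 40 N, if the wrist force passes 120 N, or if a joint passes its speed limit or range.

## Working session

There is one attempt and no reset: what is moved stays moved. The work goes in short steps, Python scripts to look and compute and a tool call to move; the robot and the scene stay as the last step left them, time stands still between calls to the robot, and variables do not carry over. Pictures are saved under pics/ and viewed, at most 14 in all, crops included, and the job is handed in when it is done.

Besides the shell and the picture viewer there is one more tool, called as a command line: name --argument value ..., lists and objects as JSON in quotes. servo_tool: Moves the arm, as the interface text tells. Its arguments: {"type":"object","properties":{"targets":{"type":"string"},"newtons":{"type":"number"}},"required":["targets"]}

```bash
ls; mkdir -p pics
python3 - <<'E'
from rig import *
import cv2
for n in("scene","top"):
    im=capture(n); cv2.imwrite(f"pics/{n}0.png",im[:,:,::-1]); print(n,calibration(n))
print(sense())
E
```

```text
pics
scene {'vertical_fov': 55.652901839912424, 'cx': 252.13885884326308, 'cy': 192.02944609673537, 'D': array([0.03123617, 0.        , 0.        , 0.        , 0.        ]), 'rvec': array([ 0.52151746, -2.44055722,  1.4720419 ]), 'tvec': array([0.4951403 , 0.19353086, 0.63699449])}
top {'vertical_fov': 52.266115557905096, 'cx': 249.52479751000104, 'cy': 193.01192321413586, 'D': array([-0.03445776,  0.        ,  0.        ,  0.        ,  0.        ]), 'rvec': array([ 2.13716104, -2.18351106,  0.13470454]), 'tvec': array([-0.090888  ,  0.60841933,  0.9681004 ])}
{'time_s': 0.1, 'q': array([-1.30869233e+00,  9.18316693e-02,  1.23174741e+00, -3.77434755e-05,
        1.81979254e+00, -5.67119851e-02]), 'joint_vel': array([-0.0002892 , -0.00157053, -0.00338319,  0.00059545,  0.00129419,
       -0.00118928]), 'joint_torque': array([ 2.12122264e-03, -4.60218537e+01, -4.19219542e+01, -1.76144761e-05,
        1.06029835e-02, -2.48463505e-05]), 'tool_pos': array([ 0.18798233, -0.56953712,  0.23024533]), 'ee_rot': array([-3.10002059e+00, -4.98382052e-01,  3.43444076e-04]), 'force': array([-0.05008234,  0.32155796, -0.14422597]), 'torque': array([ 0.00080616,  0.01979883, -0.00881375]), 'grip_force': 0.0, 'opening': 0.08563242786289219}
```

View pics/top0.png

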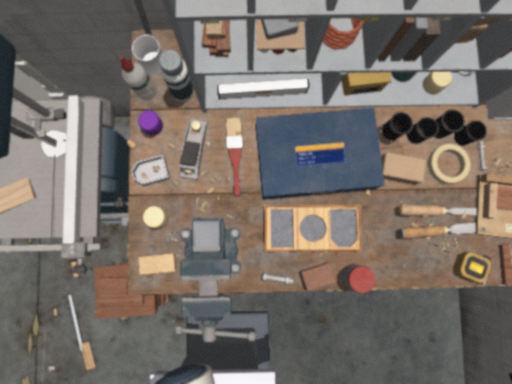

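View pics/scene0.png

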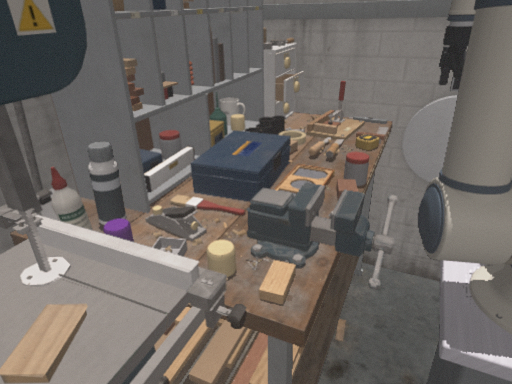

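The top view shows these candidates:
- **Dish:** grey open dish at (152,170).
- **Wax tin:** cream tin at (154,217). Look-alikes are the purple tin (150,122), the cream jar on the shelf (438,80) and the cream tape ring (450,162).
- **Packer:** light wood at (156,264). Look-alikes are the dark offcut (318,276), the tan block (404,167) and other wood on the shelf and at the left.
- **Bolt:** (278,278). Look-alike is the metal rod at (482,155).
- **Nail pot:** red lid at (360,279).
- **Tray:** (312,228), with a vise standing between it and the parts at (210,248).

Next I check these choices in close crops.

```bash
cat > h.py <<'E'
import numpy as np, cv2
from rig import *
def cam(n):
    c=calibration(n); f=192/np.tan(np.radians(c["vertical_fov"]/2))
    K=np.array([[f,0,c["cx"]],[0,f,c["cy"]],[0,0,1.]]); R=cv2.Rodrigues(c["rvec"])[0]
    return K,np.array(c["D"]),R,np.array(c["tvec"])
def rays(n,p):
    K,D,R,t=cam(n); u=cv2.undistortPoints(np.float64(p).reshape(-1,1,2),K,D)[:,0]
    return -R.T@t,np.c_[u,np.ones(len(u))]@R
def world(n,p,z):
    o,d=rays(n,p); return o+d*((z-o[2])/d[:,2])[:,None]
def tri(ps,pt):
    o1,d1=rays("scene",ps);o2,d2=rays("top",pt);out=[]
    for a,b in zip(d1,d2):
        s=np.linalg.lstsq(np.c_[a,-b],o2-o1,rcond=None)[0];out.append((o1+s[0]*a+o2+s[1]*b)/2)
    return np.array(out)
def proj(n,P):
    K,D,R,t=cam(n); return cv2.projectPoints(np.float64(P).reshape(-1,1,3),R,t,K,D)[0][:,0]
def grab(n,name,x0,y0,x1,y1,s):
    im=capture(n)[:,:,::-1]; cv2.imwrite(f"pics/{name}_raw.png",im)
    cv2.imwrite(f"pics/{name}.png",cv2.resize(im[y0:y1,x0:x1],None,fx=s,fy=s,interpolation=cv2.INTER_CUBIC))
E
python3 - <<'E'
from h import *
import cv2
im=cv2.imread("pics/top0.png")
a=cv2.resize(im[145:285,125:225],None,fx=4,fy=4,interpolation=cv2.INTER_CUBIC)
b=cv2.resize(im[195:300,255:385],None,fx=4,fy=4,interpolation=cv2.INTER_CUBIC)
out=np.zeros((560,800,3),np.uint8); out[:560,:280]=a[:,:280]; out[:420,280:800]=b
cv2.imwrite("pics/c1.png",out)
cv2.imwrite("pics/c2.png",cv2.resize(cv2.imread("pics/scene0.png")[160:310,130:330],None,fx=4,fy=4,interpolation=cv2.INTER_CUBIC))
print(world("top",[[152,170],[154,217],[156,264],[278,278],[312,228],[210,248],[195,170],[100,150]],0.02).round(3))
E
```

```text
[[ 0.675  0.152  0.02 ]
 [ 0.551  0.145  0.02 ]
 [ 0.43   0.14   0.02 ]
 [ 0.389 -0.172  0.02 ]
 [ 0.514 -0.264  0.02 ]
 [ 0.468  0.001  0.02 ]
 [ 0.672  0.038  0.02 ]
 [ 0.732  0.291  0.02 ]]
```

View pics/c1.png

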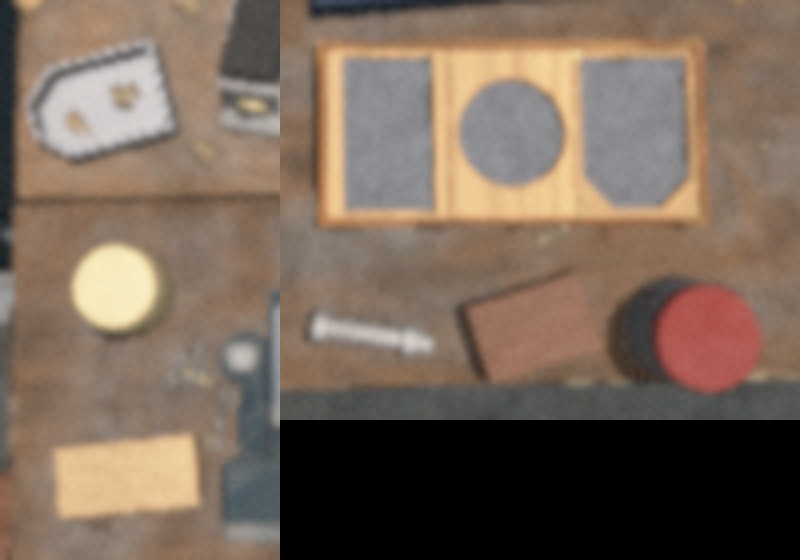

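View pics/c2.png

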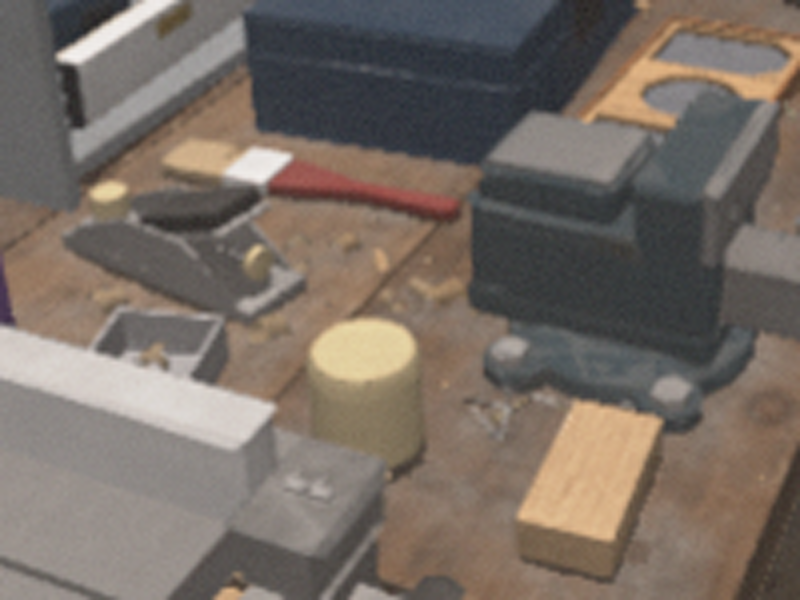

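The crops confirm the choices:
- **Cream tin:** crop (115,288), with a plain cream lid and low body.
- **Packer:** light wood, at (127,477).
- **Dish:** its cut end points image-left, at (100,100).
- **Bolt:** head at its left end, at (318,326).
- **Tray:** recesses run oblong, round, cut from left to right, with the cut end toward the robot.

Next I measure.

Run:
```python
from h import *
im=np.mean([capture("top").astype(float) for _ in range(6)],0).astype(np.uint8)
cv2.imwrite("pics/avg_raw.png",im[:,:,::-1])
hsv=cv2.cvtColor(im,cv2.COLOR_RGB2HSV)
print("campos",rays("top",[[0,0]])[0].round(3))
for k,p in dict(tin=(154,217),packer=(156,258),dish=(160,172),bolt=(268,277),tray=(350,209),r1=(284,228),r2=(313,228),r3=(343,228),off=(318,276)).items(): print(k,hsv[p[1],p[0]])
def comp(roi,lo,hi,k):
    x0,y0,x1,y1=roi; S=4
    r=cv2.resize(im[y0:y1,x0:x1],None,fx=S,fy=S,interpolation=cv2.INTER_CUBIC)
    m=cv2.inRange(cv2.cvtColor(r,cv2.COLOR_RGB2HSV),np.array(lo),np.array(hi))
    m=cv2.morphologyEx(m,cv2.MORPH_OPEN,np.ones((3,3)))
    cs=sorted(cv2.findContours(m,cv2.RETR_EXTERNAL,cv2.CHAIN_APPROX_NONE)[0],key=cv2.contourArea)[::-1][:k]
    return [((c[:,0]+.5)/S-.5+[x0,y0]).astype(np.float32) for c in cs]
def rep(n,c,z):
    w=world("top",c,z)[:,:2].astype(np.float32)
    r=cv2.minAreaRect(w*1000); M=cv2.moments(w.reshape(-1,1,2)*1000)
    print(n,np.round([M["m10"]/M["m00"],M["m01"]/M["m00"]],1),[np.round(v,1) for v in r],np.ptp(c,0))
rep("tin",comp((130,195,180,240),(20,60,120),(35,255,255),1)[0],.055)
rep("packer",comp((130,245,182,285),(10,70,140),(30,255,255),1)[0],.022)
rep("dish",comp((128,150,178,192),(0,0,120),(180,55,255),1)[0],.026)
rep("bolt",comp((255,265,300,292),(0,0,125),(180,60,255),1)[0],.0095)
for i,c in enumerate(comp((262,203,362,253),(0,0,70),(180,60,200),3)): rep("rec",c,.016)
```

```text
campos [ 0.485 -0.099  1.035]
tin [ 24  58 247]
packer [ 17  91 228]
dish [  0   6 211]
bolt [ 13  16 190]
tray [ 14  63 170]
r1 [113   7 141]
r2 [120   5 143]
r3 [120   5 140]
off [ 10  98 159]
tin [550.2 135.8] [array([550.3, 134.5]), array([59.7, 51.3]), np.float64(80.8)] [23.75 20.75]
packer [433.6 146.5] [array([435.3, 148.3]), array([124.,  70.]), np.float64(82.4)] [46.   30.25]
dish [675.3 154.9] [array([673. , 157.2]), array([71.4, 96.5]), np.float64(16.0)] [39.25 31.  ]
bolt [ 391.  -179.3] [array([ 390.4, -179.9]), array([43.4, 95.9]), np.float64(6.1)] [36.25 17.75]
rec [ 515.5 -345.5] [array([ 512.9, -345.3]), array([67.6, 96.6]), np.float64(88.9)] [26.25 37.25]
rec [ 515.7 -185. ] [array([ 515.9, -185.1]), array([57.4, 98. ]), np.float64(89.0)] [22.25 37.75]
rec [ 514.4 -265.1] [array([ 514.3, -265.3]), array([66.4, 67.5]), np.float64(87.9)] [25.5 26. ]
```

```bash
cat > seg.py <<'E'
from h import *
im=cv2.imread("pics/avg_raw.png")[:,:,::-1].copy()
def comp(roi,lo,hi):
    x0,y0,x1,y1=roi; S=8
    r=cv2.resize(im[y0:y1,x0:x1],None,fx=S,fy=S,interpolation=cv2.INTER_CUBIC)
    m=cv2.inRange(cv2.cvtColor(r,cv2.COLOR_RGB2HSV),np.array(lo),np.array(hi))
    m=cv2.morphologyEx(m,cv2.MORPH_OPEN,np.ones((7,7)))
    c=max(cv2.findContours(m,cv2.RETR_EXTERNAL,cv2.CHAIN_APPROX_NONE)[0],key=cv2.contourArea)
    cv2.drawContours(r,[c],-1,(255,0,0),1)
    return ((c[:,0]+.5)/S-.5+[x0,y0]).astype(np.float32),r
def rep(n,c,z):
    w=world("top",c,z)[:,:2].astype(np.float32)
    r=cv2.minAreaRect(w*1000); M=cv2.moments(w.reshape(-1,1,2)*1000)
    print(n,np.round([M["m10"]/M["m00"],M["m01"]/M["m00"]],1),[np.round(v,1) for v in r])
def sheet(name,rs):
    o=np.zeros((600,800,3),np.uint8);x=y=h=0
    for r in rs:
        if x+r.shape[1]>800:x=0;y+=h;h=0
        o[y:y+r.shape[0],x:x+r.shape[1]]=r[:600-y];x+=r.shape[1];h=max(h,r.shape[0])
    cv2.imwrite(name,o[:,:,::-1])
E
python3 - <<'E'
from seg import *
c1,a=comp((130,245,182,285),(5,70,195),(30,255,255)); rep("packer",c1,.022)
c2,b=comp((256,266,299,292),(0,0,150),(180,60,255)); rep("bolt",c2,.0095)
c3,d=comp((128,150,178,192),(0,0,140),(180,40,255)); rep("dish",c3,.026)
E=[[[128+8*0,150]]]
# candidate dish model overlay drawn for a check
def ov(x,y,yaw,r,org):
    P=np.array([[-31,-45],[31,-45],[31,25],[11,45],[-11,45],[-31,25]])/1000
    R=np.array([[np.cos(yaw),-np.sin(yaw)],[np.sin(yaw),np.cos(yaw)]])
    for z,col in((.026,(0,255,0)),(0,(0,0,255))):
        q=proj("top",np.c_[P@R.T+[x,y],np.full(6,z)]); q=((q-org+.5)*8).astype(int)
        cv2.polylines(r,[q.reshape(-1,1,2)],True,col,1)
ov(.675,.155,np.radians(14),d,np.array([128,150]))
sheet("pics/c3.png",[d,a,b])
E
```

```text
packer [431.2 138.5] [array([431.2, 138.8]), array([45.4, 89.9]), np.float64(4.1)]
bolt [ 386.8 -172.6] [array([ 386.8, -172.8]), array([79.9, 16.3]), np.float64(79.6)]
dish [672.4 152.9] [array([674.7, 158.3]), array([65.1, 92.8]), np.float64(14.9)]
```

View pics/c3.png

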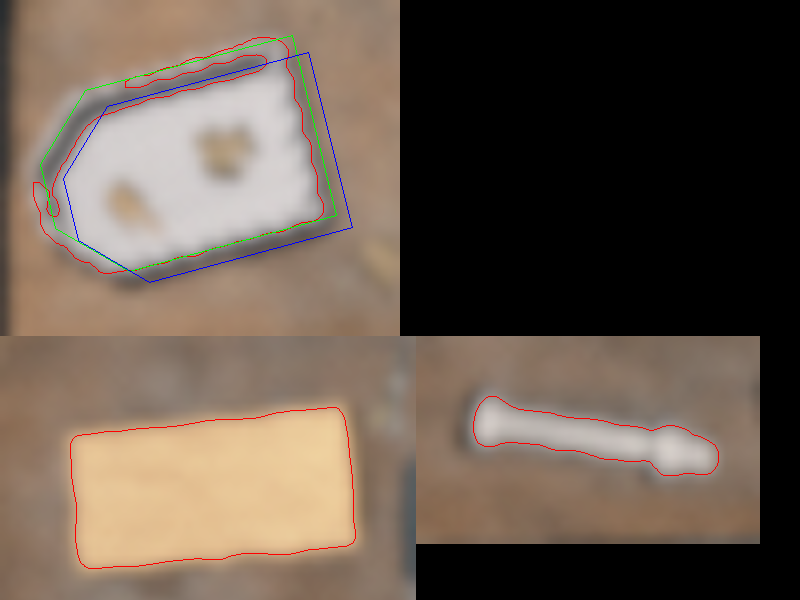

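Contours fit:
- **Dish:** outline about 15° from the y axis, centre near (675,158) mm.
- **Packer:** corners at (72,437)–(355,545) in the crop, yaw +4°.
- **Bolt:** head at (485,420), tail at (715,458), yaw about −10°.

Next I check obstacle heights: vise, box and saw fence.

Run:
```python
from h import *
# vise anvil corners / jaw, box corner, fence end : scene px, top px
S=[[130+540/4,160+112/4],[130+650/4,160+150/4],[292,148],[247,166.5],[198,262],[130+75/4,160+65/4]]
T=[[194,220],[219,252],[378,110],[264,196],[78,251],[218,94]]
print(tri(S,T).round(3)); print((proj("top",tri(S,T))-T).round(1))
for z in (0,.1): print(world("top",[[127,170],[103,170],[78,170],[238,248],[182,248],[208,278],[210,220],[320,195],[360,290]],z).round(3).tolist())
```

```text
[[ 0.52   0.02   0.136]
 [ 0.46  -0.028  0.1  ]
 [ 0.712 -0.456  0.058]
 [ 0.603 -0.132  0.107]
 [ 0.479  0.292  0.15 ]
 [ 0.856 -0.029  0.081]]
[[ 2.4  6.1]
 [-0.  -0.1]
 [ 8.1 38.2]
 [-2.6 -5.5]
 [-2.6 -4.3]
 [ 0.1  0.1]]
[[0.68, 0.224, 0.0], [0.682, 0.289, 0.0], [0.683, 0.357, 0.0], [0.466, -0.071, 0.0], [0.469, 0.076, 0.0], [0.391, 0.009, 0.0], [0.541, 0.002, 0.0], [0.601, -0.292, 0.0], [0.351, -0.386, 0.0]]
[[0.661, 0.193, 0.1], [0.663, 0.252, 0.1], [0.664, 0.313, 0.1], [0.468, -0.074, 0.1], [0.471, 0.059, 0.1], [0.4, -0.002, 0.1], [0.536, -0.008, 0.1], [0.59, -0.273, 0.1], [0.364, -0.358, 0.1]]
```

```bash
cat > plan.py <<'E'
import sys
from h import *
from scipy.spatial.transform import Rotation as Ro
def plan(x,y,z,phi):
    s=sense(); R=Ro.from_rotvec(s["ee_rot"]); p=np.radians(phi)
    G=Ro.from_matrix(np.array([[np.cos(p),np.sin(p),0],[np.sin(p),-np.cos(p),0],[0,0,-1]]))
    d=R.inv().apply(np.array([x,y,z])-s["tool_pos"])*100
    d2=G.inv().apply(np.array([x,y,z])-s["tool_pos"])*100
    print("t",round(s["time_s"],1),"pos",s["tool_pos"].round(4),"q1,q6",s["q"][[0,5]].round(2),"open",round(s["opening"],4),"grip",round(s["grip_force"],1),"F",s["force"].round(1))
    print("shift now-axes cm",d.round(2),"len",round(np.linalg.norm(d),2),"| after turn",d2.round(2),"| turn",(R.inv()*G).as_rotvec().round(3))
if __name__=="__main__": plan(*map(float,sys.argv[1:]))
E
python3 plan.py .6745 .158 .25 105
```

```text
t 0.4 pos [ 0.188  -0.5697  0.2311] q1,q6 [-1.31 -0.06] open 0.0851 grip 0.0 F [-0.1 -0.8  0.1]
shift now-axes cm [ 69.   -53.86  -1.87] len 87.56 | after turn [57.7  65.82 -1.89] | turn [-0.    -0.    -1.514]
```

servo_tool --targets "0 0 0 3.45 -2.69 -0.1 0;0 0 0 3.45 -2.69 -0.1 0;0 0 0 3.45 -2.69 -0.1 0;0 0 0 3.45 -2.69 -0.1 0;0 0 0 3.45 -2.69 -0.1 0;0 0 0 3.45 -2.69 -0.1 0;0 0 0 3.45 -2.69 -0.1 0;0 0 0 3.45 -2.69 -0.1 0;0 0 0 3.45 -2.69 -0.1 0;0 0 0 3.45 -2.69 -0.1 0;0 0 0 3.45 -2.69 -0.1 0;0 0 0 3.45 -2.69 -0.1 0;0 0 0 3.45 -2.69 -0.1 0;0 0 0 3.45 -2.69 -0.1 0;0 0 0 3.45 -2.69 -0.1 0;0 0 0 3.45 -2.69 -0.1 0;0 0 0 3.45 -2.69 -0.1 0;0 0 0 3.45 -2.69 -0.1 0;0 0 0 3.45 -2.69 -0.1 0;0 0 0 3.45 -2.69 -0.1 0"

```text
time_s: 2.4
tool_pos: [0.6754, 0.159, 0.2513]
ee_rot: [3.102, 0.499, 0.0]
force: [0.5, -0.8, 0.2]
opening: 0.0855
grip_force: 0.0
```

servo_tool --targets "0 0 -0.138 0 0 0 0;0 0 -0.138 0 0 0 0;0 0 -0.138 0 0 0 0;0 0 -0.138 0 0 0 0;0 0 -0.138 0 0 0 0;0 0 -0.138 0 0 0 0;0 0 -0.138 0 0 0 0;0 0 -0.138 0 0 0 0;0 0 -0.138 0 0 0 0;0 0 -0.138 0 0 0 0;0 0 -0.134 0 0 0 0;0 0 0 0 0 0 0"

```text
time_s: 3.6
tool_pos: [0.6747, 0.1574, 0.2512]
ee_rot: [-1.911, -2.494, 0.0]
force: [0.4, -0.7, -0.2]
opening: 0.0855
grip_force: 0.0
```

```bash
python3 plan.py .6745 .158 .05 105
```

```text
t 3.6 pos [0.6747 0.1574 0.2512] q1,q6 [ 0.18 -0.08] open 0.0855 grip 0.0 F [ 0.4 -0.7 -0.2]
shift now-axes cm [ 0.06  0.   20.12] len 20.12 | after turn [ 0.06 -0.   20.12] | turn [-0.    -0.     0.001]
```

servo_tool --targets "0 0 0 0 0 4 0;0 0 0 0 0 4 0;0 0 0 0 0 4 0;0 0 0 0 0 4 0;0 0 0 0 0 3 0;0 0 0 0 0 2 0;0 0 0 0 0 2 0;0 0 0 0 0 1.2 0;0 0 0 0 0 0 0;0 0 0 0 0 0 0.3;0 0 0 0 0 0 0.5;0 0 0 0 0 0 0.5;0 0 0 0 0 0 0.5;0 0 0 0 0 0 0.5;0 0 0 0 0 0 0.5;0 0 0 0 0 0 0.5" --newtons 40

```text
time_s: 5.2
tool_pos: [0.6758, 0.1576, 0.0115]
ee_rot: [1.911, 2.491, 0.004]
force: [0.4, 0.1, 5.4]
opening: 0.0608
grip_force: 46.1
```

servo_tool --targets "0 0 0 0 0 -1 0.5;0 0 0 0 0 -3 0.5;0 0 0 0 0 -4 0.5;0 0 0 0 0 -4 0.5;0 0 0 0 0 -4 0.5;0 0 0 0 0 -4 0.5;0 0 0 0 0 -4 0.5;0 0 0 0 0 0 0.5"

```text
time_s: 6.0
tool_pos: [0.6759, 0.1576, 0.2583]
ee_rot: [1.907, 2.486, 0.014]
force: [-0.4, 0.1, -0.3]
opening: 0.0608
grip_force: 45.3
```

```bash
python3 plan.py .513 -.3453 .25 179
```

```text
t 6.0 pos [0.6759 0.1576 0.2583] q1,q6 [ 0.18 -0.08] open 0.0608 grip 45.3 F [-0.4  0.1 -0.3]
shift now-axes cm [-44.36 -28.77   0.52] len 52.87 | after turn [ 15.41 -50.57   0.83] | turn [ 0.01   0.009 -1.291]
```

servo_tool --targets "0 0 0 -2 -1.3 0 0.5;0 0 0 -3.2 -2.07 0 0.5;0 0 0 -3.2 -2.07 0 0.5;0 0 0 -3.2 -2.07 0 0.5;0 0 0 -3.2 -2.07 0 0.5;0 0 0 -3.2 -2.07 0 0.5;0 0 0 -3.2 -2.07 0 0.5;0 0 0 -3.2 -2.07 0 0.5;0 0 0 -3.2 -2.07 0 0.5;0 0 0 -3.2 -2.07 0 0.5;0 0 0 -3.2 -2.07 0 0.5;0 0 0 -3.2 -2.07 0 0.5;0 0 0 -3.2 -2.07 0 0.5;0 0 0 -3.2 -2.07 0 0.5;0 0 0 -0.8 -0.6 0 0.5;0 0 0 0 0 0 0.5"

```text
time_s: 7.6
tool_pos: [0.5104, -0.3473, 0.2479]
ee_rot: [-1.914, -2.488, 0.0]
force: [0.5, 1.1, -1.3]
opening: 0.0609
grip_force: 45.3
```

servo_tool --targets "0 0 -0.13 0 0 0 0.5;0 0 -0.13 0 0 0 0.5;0 0 -0.13 0 0 0 0.5;0 0 -0.13 0 0 0 0.5;0 0 -0.13 0 0 0 0.5;0 0 -0.13 0 0 0 0.5;0 0 -0.13 0 0 0 0.5;0 0 -0.13 0 0 0 0.5;0 0 -0.13 0 0 0 0.5;0 0 -0.12 0 0 0 0.5;0 0 0 0 0 0 0.5"

```text
time_s: 8.7
tool_pos: [0.5121, -0.3443, 0.249]
ee_rot: [-0.025, -3.141, -0.001]
force: [-0.4, -0.4, -2.4]
opening: 0.0606
grip_force: 45.3
```

```bash
python3 plan.py .513 -.3453 .04 179
python3 - <<'E'
from h import *
grab("scene","s1",220,90,400,220,4)
E
```

```text
t 8.7 pos [ 0.5121 -0.3443  0.249 ] q1,q6 [-0.65 -2.2 ] open 0.0606 grip 45.3 F [-0.4 -0.4 -2.4]
shift now-axes cm [-0.1  -0.11 20.9 ] len 20.9 | after turn [-0.09 -0.09 20.9 ] | turn [ 0.001 -0.     0.002]
```

View pics/s1.png

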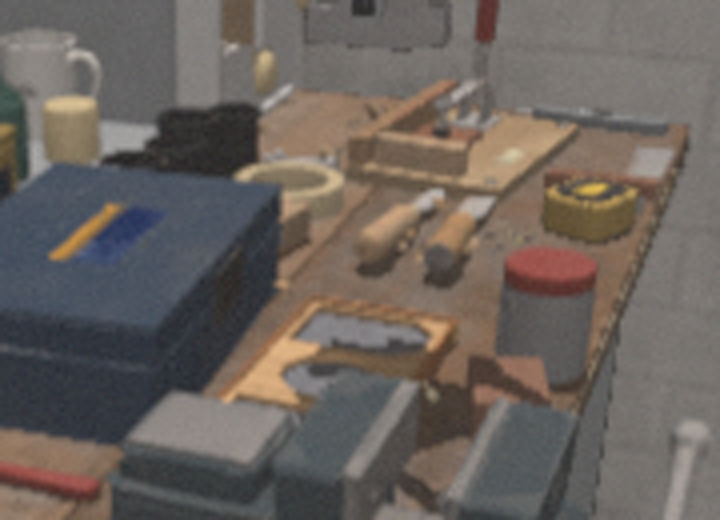

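The view is clear around the tray at crop (370,340). The gripper is above the frame. Descending.

servo_tool --targets "0 0 0 -0.1 -0.1 3 0.5;0 0 0 0 0 4 0.5;0 0 0 0 0 4 0.5;0 0 0 0 0 4 0.5;0 0 0 0 0 3 0.5;0 0 0 0 0 1.5 0.5;0 0 0 0 0 1 0.5;0 0 0 0 0 1 0.5;0 0 0 0 0 0.4 0.5;0 0 0 0 0 0.2 0.5;0 0 0 0 0 0.2 0.5;0 0 0 0 0 0 0.5;0 0 0 0 0 0 0.5"

```text
time_s: 10.05
tool_pos: [0.5126, -0.3473, 0.0269]
ee_rot: [0.03, 3.141, -0.001]
force: [0.1, 0.2, -1.6]
opening: 0.0608
grip_force: 45.2
```

```bash
python3 plan.py .513 -.3453 .02 179
```

```text
t 10.1 pos [ 0.5126 -0.3473  0.0269] q1,q6 [-0.65 -2.2 ] open 0.0608 grip 45.2 F [ 0.1  0.2 -1.6]
shift now-axes cm [-0.03  0.2   0.69] len 0.72 | after turn [-0.03  0.2   0.69] | turn [-0.001  0.001 -0.001]
```

servo_tool --targets "0 0 0 0 0.2 0.1 0.5;0 0 0 0 0 0.2 0.5;0 0 0 0 0 0.2 0.5;0 0 0 0 0 0.15 0.5;0 0 0 0 0 0 0.5;0 0 0 0 0 0 0.5"

```text
time_s: 10.65
tool_pos: [0.5124, -0.3451, 0.0205]
ee_rot: [0.029, 3.141, 0.0]
force: [-2.7, 1.5, 4.3]
opening: 0.0607
grip_force: 46.0
```

Light contact at the seated height. Opening the gripper, then lifting.

servo_tool --targets "0 0 0 0 0 0 0.3;0 0 0 0 0 0 0.1;0 0 0 0 0 0 0;0 0 0 0 0 0 0;0 0 0 0 0 -2 0;0 0 0 0 0 -4 0;0 0 0 0 0 -5 0;0 0 0 0 0 -5 0;0 0 0 0 0 -5 0;0 0 0 0 0 -2 0;0 0 0 0 0 0 0"

```text
time_s: 11.75
tool_pos: [0.5136, -0.346, 0.2553]
ee_rot: [0.03, 3.134, -0.009]
force: [0.7, -0.5, -0.7]
opening: 0.0856
grip_force: 0.0
```

```bash
python3 plan.py .431 .1386 .25 94.1
```

```text
t 11.8 pos [ 0.5136 -0.346   0.2553] q1,q6 [-0.65 -2.2 ] open 0.0856 grip 0.0 F [ 0.7 -0.5 -0.7]
shift now-axes cm [ 9.17 48.3   0.2 ] len 49.16 | after turn [48.93 -4.77  0.53] | turn [1.00e-03 1.00e-02 1.48e+00]
```

servo_tool --targets "0 0 0 0.4 2 0 0;0 0 0 0.8 4.2 0 0;0 0 0 0.8 4.2 0 0;0 0 0 0.8 4.2 0 0;0 0 0 0.8 4.2 0 0;0 0 0 0.8 4.2 0 0;0 0 0 0.8 4.2 0 0;0 0 0 0.8 4.2 0 0;0 0 0 0.8 4.2 0 0;0 0 0 0.8 4.2 0 0;0 0 0 0.8 4.2 0 0;0 0 0 0.8 4.2 0 0;0 0 0 0 0.1 0 0"

```text
time_s: 13.05
tool_pos: [0.428, 0.1436, 0.2477]
ee_rot: [-0.019, -3.138, -0.002]
force: [1.1, -0.1, 0.2]
opening: 0.0855
grip_force: 0.0
```

servo_tool --targets "0 0 0.14 0 0 0 0;0 0 0.14 0 0 0 0;0 0 0.14 0 0 0 0;0 0 0.14 0 0 0 0;0 0 0.14 0 0 0 0;0 0 0.14 0 0 0 0;0 0 0.14 0 0 0 0;0 0 0.14 0 0 0 0;0 0 0.14 0 0 0 0;0 0 0.14 0 0 0 0;0 0 0.08 0 0 0 0;0 0 0 0 0 0 0"

```text
time_s: 14.25
tool_pos: [0.4294, 0.1388, 0.2481]
ee_rot: [-2.141, -2.298, 0.003]
force: [-0.1, -0.4, -0.1]
opening: 0.0856
grip_force: 0.0
```

```bash
python3 plan.py .431 .1386 .01 94.1
python3 - <<'E'
from h import *
grab("top","t1",255,195,385,300,6)
E
```

```text
t 14.2 pos [0.4294 0.1388 0.2481] q1,q6 [0.24 0.17] open 0.0856 grip 0.0 F [-0.1 -0.4 -0.1]
shift now-axes cm [-2.000e-02  2.100e-01  2.381e+01] len 23.81 | after turn [-0.03  0.15 23.81] | turn [-0.002  0.001 -0.001]
```

View pics/t1.png

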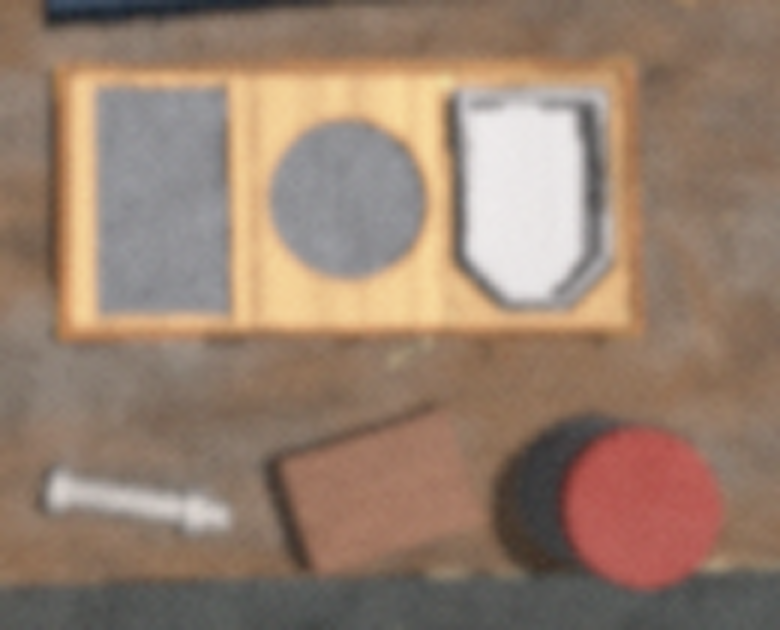

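The dish sits square in its recess at crop (535,195), tapered end at the bottom. The other recesses are empty. Next I grasp the packer.

servo_tool --targets "0 0 0 0 0.15 3 0;0 0 0 0 0 4 0;0 0 0 0 0 4 0;0 0 0 0 0 4 0;0 0 0 0 0 4 0;0 0 0 0 0 2 0;0 0 0 0 0 1.5 0;0 0 0 0 0 1.3 0;0 0 0 0 0 0 0;0 0 0 0 0 0 0.4;0 0 0 0 0 0 0.7;0 0 0 0 0 0 0.7;0 0 0 0 0 0 0.7;0 0 0 0 0 0 0.7;0 0 0 0 0 0 0.7;0 0 0 0 0 0 0.7"

```text
time_s: 15.9
tool_pos: [0.4321, 0.1399, 0.0134]
ee_rot: [2.139, 2.299, 0.004]
force: [-0.5, 1.0, 6.2]
opening: 0.0438
grip_force: 41.5
```

```bash
python3 plan.py .431 .1386 .25 94.1
```

```text
t 15.9 pos [0.4321 0.1399 0.0134] q1,q6 [0.24 0.17] open 0.0438 grip 41.5 F [-0.5  1.   6.2]
shift now-axes cm [ -0.11  -0.05 -23.66] len 23.66 | after turn [ -0.12  -0.12 -23.66] | turn [ 0.003 -0.     0.001]
```

servo_tool --targets "0 0 0 0 0 -1 0.7;0 0 0 0 0 -3 0.7;0 0 0 0 0 -4 0.7;0 0 0 0 0 -4 0.7;0 0 0 0 0 -4 0.7;0 0 0 0 0 -4 0.7;0 0 0 0 0 -4 0.7;0 0 0 0 0 0 0.7"

```text
time_s: 16.7
tool_pos: [0.4324, 0.14, 0.259]
ee_rot: [2.136, 2.296, 0.014]
force: [-0.2, 0.9, -0.9]
opening: 0.0437
grip_force: 41.0
```

```bash
python3 plan.py .5155 -.185 .25 -1
```

```text
t 16.7 pos [0.4324 0.14   0.259 ] q1,q6 [0.24 0.17] open 0.0437 grip 41.0 F [-0.2  0.9 -0.9]
shift now-axes cm [-33.01   5.94   0.9 ] len 33.56 | after turn [ 8.88 32.35  0.9 ] | turn [ 0.007 -0.01   1.66 ]
```

servo_tool --targets "0 0 0 -2 0.4 0 0.7;0 0 0 -4 0.7 0 0.7;0 0 0 -4 0.7 0 0.7;0 0 0 -4 0.7 0 0.7;0 0 0 -4 0.7 0 0.7;0 0 0 -4 0.7 0 0.7;0 0 0 -4 0.7 0 0.7;0 0 0 -4 0.7 0 0.7;0 0 0 -3 0.6 0 0.7;0 0 0 0 0 0 0.7"

```text
time_s: 17.7
tool_pos: [0.5133, -0.1885, 0.25]
ee_rot: [-2.144, -2.294, 0.003]
force: [-1.0, -0.0, -0.5]
opening: 0.0435
grip_force: 41.0
```

servo_tool --targets "0 0 0.14 0 0 0 0.7;0 0 0.14 0 0 0 0.7;0 0 0.14 0 0 0 0.7;0 0 0.14 0 0 0 0.7;0 0 0.14 0 0 0 0.7;0 0 0.14 0 0 0 0.7;0 0 0.14 0 0 0 0.7;0 0 0.14 0 0 0 0.7;0 0 0.14 0 0 0 0.7;0 0 0.14 0 0 0 0.7;0 0 0.14 0 0 0 0.7;0 0 0.12 0 0 0 0.7;0 0 0 0 0 0 0.7"

```text
time_s: 19.0
tool_pos: [0.5133, -0.1843, 0.2516]
ee_rot: [-3.141, 0.027, 0.001]
force: [0.3, -0.9, -1.3]
opening: 0.0433
grip_force: 40.9
```

```bash
python3 plan.py .5155 -.185 .04 -1
```

```text
t 19.0 pos [ 0.5133 -0.1843  0.2516] q1,q6 [-0.41  1.18] open 0.0433 grip 40.9 F [ 0.3 -0.9 -1.3]
shift now-axes cm [ 0.23  0.08 21.16] len 21.16 | after turn [ 0.22  0.07 21.16] | turn [-0.001  0.001  0.   ]
```

servo_tool --targets "0 0 0 0.2 0.1 3 0.7;0 0 0 0 0 4 0.7;0 0 0 0 0 4 0.7;0 0 0 0 0 4 0.7;0 0 0 0 0 3 0.7;0 0 0 0 0 2 0.7;0 0 0 0 0 1 0.7;0 0 0 0 0 0.6 0.7;0 0 0 0 0 0.5 0.7;0 0 0 0 0 0.4 0.7;0 0 0 0 0 0.2 0.7;0 0 0 0 0 0 0.7"

```text
time_s: 20.2
tool_pos: [0.5158, -0.1864, 0.0251]
ee_rot: [3.141, -0.027, 0.001]
force: [0.3, 0.4, -0.5]
opening: 0.0438
grip_force: 41.0
```

```bash
python3 plan.py .5155 -.185 .0225 -1
```

```text
t 20.2 pos [ 0.5158 -0.1864  0.0251] q1,q6 [-0.41  1.18] open 0.0438 grip 41.0 F [ 0.3  0.4 -0.5]
shift now-axes cm [-0.03 -0.14  0.26] len 0.29 | after turn [-0.03 -0.14  0.26] | turn [ 0. -0.  0.]
```

servo_tool --targets "0 0 0 0 -0.1 0.1 0.7;0 0 0 0 0 0.2 0.7;0 0 0 0 0 0 0.7;0 0 0 0 0 0 0.5;0 0 0 0 0 0 0.2;0 0 0 0 0 0 0;0 0 0 0 0 0 0;0 0 0 0 0 0 0;0 0 0 0 0 -2 0;0 0 0 0 0 -4 0;0 0 0 0 0 -5 0;0 0 0 0 0 -5 0;0 0 0 0 0 -5 0;0 0 0 0 0 -3 0;0 0 0 0 0 0 0"

```text
time_s: 21.7
tool_pos: [0.517, -0.1859, 0.2684]
ee_rot: [3.137, -0.027, 0.015]
force: [0.5, 1.0, 0.5]
opening: 0.0853
grip_force: 0.0
```

```bash
python3 plan.py .550 .136 .26 94
```

```text
t 21.7 pos [ 0.517  -0.1859  0.2684] q1,q6 [-0.41  1.18] open 0.0853 grip 0.0 F [0.5 1.  0.5]
shift now-axes cm [  2.74 -32.24   0.74] len 32.37 | after turn [31.88  5.54  0.84] | turn [ 0.011 -0.004 -1.658]
```

servo_tool --targets "0 0 0 0.2 -2 0 0;0 0 0 0.4 -4.5 0 0;0 0 0 0.4 -4.5 0 0;0 0 0 0.4 -4.5 0 0;0 0 0 0.4 -4.5 0 0;0 0 0 0.4 -4.5 0 0;0 0 0 0.4 -4.5 0 0;0 0 0 0.1 -3.2 0 0;0 0 0 0 0 0 0"

```text
time_s: 22.6
tool_pos: [0.5475, 0.14, 0.2597]
ee_rot: [-3.141, 0.019, 0.005]
force: [0.6, 0.2, 0.4]
opening: 0.0853
grip_force: 0.0
```

servo_tool --targets "0 0 -0.14 0 0 0 0;0 0 -0.14 0 0 0 0;0 0 -0.14 0 0 0 0;0 0 -0.14 0 0 0 0;0 0 -0.14 0 0 0 0;0 0 -0.14 0 0 0 0;0 0 -0.14 0 0 0 0;0 0 -0.14 0 0 0 0;0 0 -0.14 0 0 0 0;0 0 -0.14 0 0 0 0;0 0 -0.14 0 0 0 0;0 0 -0.05 0 0 0 0;0 0 0 0 0 0 0"

```text
time_s: 23.9
tool_pos: [0.548, 0.1353, 0.2606]
ee_rot: [-2.219, -2.223, 0.002]
force: [-0.6, -0.0, -0.5]
opening: 0.0855
grip_force: 0.0
```

```bash
python3 plan.py .550 .136 .02 90
python3 - <<'E'
from h import *
ims=np.mean([capture("top").astype(float) for _ in range(4)],0).astype(np.uint8)
cv2.imwrite("pics/t2_raw.png",ims[:,:,::-1]); cv2.imwrite("pics/t2.png",cv2.resize(ims[200:260,258:368,::-1],None,fx=7,fy=7,interpolation=cv2.INTER_CUBIC))
b=capture("scene"); m=cv2.inRange(cv2.cvtColor(b,cv2.COLOR_RGB2HSV),(20,60,90),(35,255,255))[235:290,195:245]
ys,xs=np.nonzero(m); print("scene tin px",xs.min()+195,xs.max()+195,ys.min()+235,ys.max()+235)
# predicted columns for tin at estimate
a=np.linspace(0,6.28,60)
for dx,dy in((0,0),(0,.01)):
    q=np.r_[proj("scene",np.c_[.550+dx+.028*np.cos(a),.136+dy+.028*np.sin(a),0*a+.055]),proj("scene",np.c_[.550+dx+.028*np.cos(a),.136+dy+.028*np.sin(a),0*a])]
    print(q.min(0).round(1),q.max(0).round(1))
E
```

```text
t 23.9 pos [0.548  0.1353 0.2606] q1,q6 [0.18 0.18] open 0.0855 grip 0.0 F [-0.6 -0.  -0.5]
shift now-axes cm [ 0.08  0.24 24.06] len 24.07 | after turn [ 0.07  0.2  24.06] | turn [-0.002  0.001  0.001]
scene tin px 207 233 240 274
[206.1 238. ] [236.  277.7]
[203.4 240.6] [233.7 280.8]
```

View pics/t2.png

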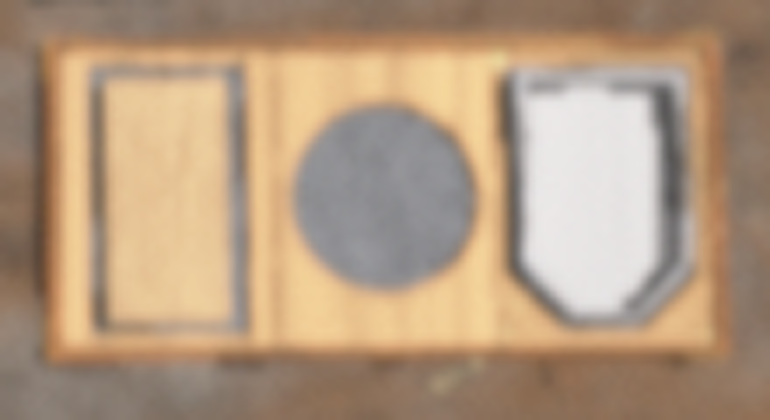

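The packer lies flat in the oblong recess at crop (170,195) and the dish sits in its own at (600,195). The tin estimate agrees in the scene view, so I grasp the tin.

servo_tool --targets "0 0 0 0.1 0.2 3 0;0 0 0 0 0 4 0;0 0 0 0 0 4 0;0 0 0 0 0 4 0;0 0 0 0 0 4 0;0 0 0 0 0 2 0;0 0 0 0 0 1.5 0;0 0 0 0 0 1.5 0;0 0 0 0 0 0 0;0 0 0 0 0 0 0.3;0 0 0 0 0 0 0.6;0 0 0 0 0 0 0.6;0 0 0 0 0 0 0.6;0 0 0 0 0 0 0.6;0 0 0 0 0 0 0.6"

```text
time_s: 25.65
tool_pos: [0.5514, 0.1374, 0.0238]
ee_rot: [2.218, 2.222, 0.005]
force: [-0.1, 0.2, 6.6]
opening: 0.0548
grip_force: 43.4
```

```bash
python3 plan.py .5144 -.265 .26 90
```

```text
t 25.6 pos [0.5514 0.1374 0.0238] q1,q6 [0.18 0.18] open 0.0548 grip 43.4 F [-0.1  0.2  6.6]
shift now-axes cm [-40.22  -3.69 -23.66] len 46.81 | after turn [-40.24  -3.7  -23.62] | turn [ 0.003 -0.001  0.002]
```

servo_tool --targets "0 0 0 0 0 -1 0.6;0 0 0 0 0 -3 0.6;0 0 0 0 0 -4 0.6;0 0 0 0 0 -5 0.6;0 0 0 0 0 -5 0.6;0 0 0 0 0 -4 0.6;0 0 0 0 0 -2 0.6;0 0 0 -2 -0.2 0 0.6;0 0 0 -4 -0.4 0 0.6;0 0 0 -4.5 -0.4 0 0.6;0 0 0 -4.5 -0.4 0 0.6;0 0 0 -4.5 -0.4 0 0.6;0 0 0 -4.5 -0.4 0 0.6;0 0 0 -4.5 -0.4 0 0.6;0 0 0 -4.5 -0.4 0 0.6;0 0 0 -4 -0.4 0 0.6;0 0 0 -2.2 -0.3 0 0.6;0 0 0 -1 0 0 0.6;0 0 0 0 0 0 0.6"

```text
time_s: 27.55
tool_pos: [0.5137, -0.2656, 0.2615]
ee_rot: [-2.22, -2.221, 0.0]
force: [0.6, 1.0, -1.4]
opening: 0.0547
grip_force: 42.8
```

```bash
python3 plan.py .5144 -.265 .033 90
```

```text
t 27.6 pos [ 0.5137 -0.2656  0.2615] q1,q6 [-0.54 -0.54] open 0.0547 grip 42.8 F [ 0.6  1.  -1.4]
shift now-axes cm [ 0.04  0.09 22.85] len 22.85 | after turn [ 0.06  0.07 22.85] | turn [-0.001 -0.001  0.   ]
```

servo_tool --targets "0 0 0 0 0.1 3 0.6;0 0 0 0 0 4 0.6;0 0 0 0 0 4 0.6;0 0 0 0 0 4 0.6;0 0 0 0 0 3 0.6;0 0 0 0 0 2 0.6;0 0 0 0 0 1 0.6;0 0 0 0 0 0.7 0.6;0 0 0 0 0 0.4 0.6;0 0 0 0 0 0.3 0.6;0 0 0 0 0 0.2 0.6;0 0 0 0 0 0 0.6;0 0 0 0 0 0 0.6"

```text
time_s: 28.85
tool_pos: [0.5151, -0.2651, 0.0363]
ee_rot: [2.219, 2.223, 0.0]
force: [0.2, -0.1, -2.0]
opening: 0.0548
grip_force: 42.9
```

```bash
python3 plan.py .5144 -.265 .033 90
```

```text
t 28.9 pos [ 0.5151 -0.2651  0.0363] q1,q6 [-0.53 -0.54] open 0.0548 grip 42.9 F [ 0.2 -0.1 -2. ]
shift now-axes cm [ 0.01 -0.08  0.33] len 0.34 | after turn [ 0.01 -0.07  0.33] | turn [0.001 0.    0.002]
```

servo_tool --targets "0 0 0 0 -0.1 0.2 0.6;0 0 0 0 0 0.15 0.6;0 0 0 0 0 0 0.6;0 0 0 0 0 0 0.4;0 0 0 0 0 0 0.2;0 0 0 0 0 0 0;0 0 0 0 0 0 0;0 0 0 0 0 0 0;0 0 0 0 0 -2 0;0 0 0 0 0 -4 0;0 0 0 0 0 -5 0;0 0 0 0 0 -5 0;0 0 0 0 0 -5 0;0 0 0 0 0 -1 0;0 0 0 0 0 0 0"

```text
time_s: 30.35
tool_pos: [0.5148, -0.2654, 0.2554]
ee_rot: [2.215, 2.22, 0.002]
force: [-0.1, -0.5, -0.7]
opening: 0.0857
grip_force: 0.0
```

```bash
python3 plan.py .3868 -.1727 .1 79.6
```

```text
t 30.4 pos [ 0.5148 -0.2654  0.2554] q1,q6 [-0.53 -0.54] open 0.0857 grip 0.0 F [-0.1 -0.5 -0.7]
shift now-axes cm [  9.34 -12.86  15.45] len 22.16 | after turn [  6.8  -14.26  15.54] | turn [0.005 0.002 0.184]
```

servo_tool --targets "0 0 0 3 -4 0 0;0 0 0 3 -4 0 0;0 0 0.092 3.4 -4.7 0 0;0 0 0.092 0 0 0 0;0 0 0 0 0 0 0"

```text
time_s: 30.85
tool_pos: [0.3921, -0.175, 0.2502]
ee_rot: [-2.413, -2.009, 0.001]
force: [0.3, 0.2, -1.1]
opening: 0.0853
grip_force: 0.0
```

```bash
python3 plan.py .3879 -.1668 .0095 79.6
python3 - <<'E'
import cv2,seg
from seg import *
ims=np.mean([capture("top").astype(float) for _ in range(6)],0).astype(np.uint8); cv2.imwrite("pics/t3_raw.png",ims[:,:,::-1])
seg.im=cv2.imread("pics/t2_raw.png")[:,:,::-1].copy()
c,a=comp((256,266,299,292),(0,0,150),(180,60,255)); rep("bolt",c,.0095)
f,d=comp((328,206,360,250),(0,0,195),(180,40,255)); rep("dish floor(inner)",f,.012)
seg.im=ims
e,g=comp((270,200,365,256),(0,0,100),(180,255,255)); 
t,h=comp((296,206,336,250),(20,45,100),(35,255,255)); rep("tin",t,.064)
S=6
def ov(x,y,yaw,r,org):
    P=np.array([[-31,-45],[31,-45],[31,25],[11,45],[-11,45],[-31,25]])/1000
    R=np.array([[np.cos(yaw),-np.sin(yaw)],[np.sin(yaw),np.cos(yaw)]])
    q=proj("top",np.c_[P@R.T+[x,y],np.full(6,.035)]); q=((q-org+.5)*S).astype(int)
    cv2.polylines(r,[q.reshape(-1,1,2)],True,(0,255,0),1)
big=cv2.resize(ims[195:295,255:375],None,fx=S,fy=S,interpolation=cv2.INTER_CUBIC)
ov(.513,-.3453,np.radians(89),big,np.array([255,195]))
cv2.imwrite("pics/c4.png",big[:,:,::-1])
E
```

```text
t 30.9 pos [ 0.3921 -0.175   0.2502] q1,q6 [-0.5  -0.32] open 0.0853 grip 0.0 F [ 0.3  0.2 -1.1]
shift now-axes cm [ 0.71 -0.52 24.07] len 24.09 | after turn [ 0.73 -0.56 24.07] | turn [-0.002 -0.001 -0.001]
bolt [ 386.9 -172.5] [array([ 386.9, -172.8]), array([80.4, 17. ]), np.float64(79.8)]
dish floor(inner) [ 514.3 -343.1] [array([ 512.7, -343.3]), array([49.6, 85. ]), np.float64(89.0)]
tin [ 515.1 -260.9] [array([ 515.4, -260.7]), array([56.8, 55.6]), np.float64(88.7)]
```

View pics/c4.png

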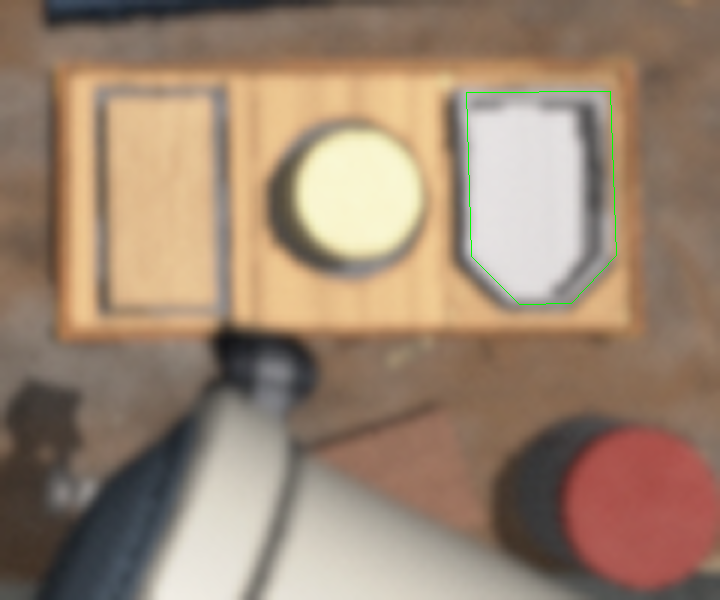

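The tin is centred in the round recess at crop (358,192). The dish rim matches its seated outline. Next I grasp the bolt.

servo_tool --targets "0 0 0 0.7 -0.5 3 0.2;0 0 0 0 0 4 0.4;0 0 0 0 0 4 0.4;0 0 0 0 0 4 0.4;0 0 0 0 0 4 0.4;0 0 0 0 0 2 0.4;0 0 0 0 0 1.5 0.4;0 0 0 0 0 1.2 0.4;0 0 0 0 0 0.5 0.4;0 0 0 0 0 0.4 0.4;0 0 0 0 0 0 0.4;0 0 0 0 0 0 0.4"

```text
time_s: 32.35
tool_pos: [0.3902, -0.1683, 0.0072]
ee_rot: [2.413, 2.01, 0.001]
force: [0.3, 0.2, -0.5]
opening: 0.0514
grip_force: 0.0
```

```bash
python3 plan.py .3879 -.1668 .004 79.6
```

```text
t 32.4 pos [ 0.3902 -0.1683  0.0072] q1,q6 [-0.49 -0.31] open 0.0514 grip 0.0 F [ 0.3  0.2 -0.5]
shift now-axes cm [ 0.11 -0.25  0.32] len 0.42 | after turn [ 0.11 -0.25  0.32] | turn [ 0.002  0.    -0.   ]
```

servo_tool --targets "0 0 0 0.1 -0.25 0.3 0.4;0 0 0 0 0 0 0.5;0 0 0 0 0 0 0.7;0 0 0 0 0 0 0.9;0 0 0 0 0 0 1;0 0 0 0 0 0 1;0 0 0 0 0 0 1;0 0 0 0 0 0 1;0 0 0 0 0 0 1" --newtons 50

```text
time_s: 33.25
tool_pos: [0.3874, -0.1667, 0.0035]
ee_rot: [2.414, 2.01, 0.0]
force: [-1.2, 0.0, 4.3]
opening: 0.0098
grip_force: 49.1
```

```bash
python3 plan.py .3879 -.1668 .2 79.6
```

```text
t 33.2 pos [ 0.3874 -0.1667  0.0035] q1,q6 [-0.49 -0.3 ] open 0.0098 grip 49.1 F [-1.2  0.   4.3]
shift now-axes cm [-1.000e-02  5.000e-02 -1.965e+01] len 19.65 | after turn [-1.000e-02  5.000e-02 -1.965e+01] | turn [ 0.  0. -0.]
```

servo_tool --targets "0 0 0 0 0 -1 1;0 0 0 0 0 -3 1;0 0 0 0 0 -4 1;0 0 0 0 0 -4 1;0 0 0 0 0 -4 1;0 0 0 0 0 -3 1;0 0 0 0 0 -1 1;0 0 0 0 0 0 1"

```text
time_s: 34.05
tool_pos: [0.3878, -0.1668, 0.2045]
ee_rot: [2.412, 2.009, 0.002]
force: [0.8, 0.7, -0.9]
opening: 0.0096
grip_force: 48.9
```

servo_tool --targets "0 0 0.13 0 0 0 1;0 0 0.13 0 0 0 1;0 0 0.13 0 0 0 1;0 0 0.13 0 0 0 1;0 0 0.13 0 0 0 1;0 0 0.13 0 0 0 1;0 0 0.13 0 0 0 1;0 0 0.13 0 0 0 1;0 0 0.13 0 0 0 1;0 0 0.13 0 0 0 1;0 0 0.107 0 0 0 1;0 0 0 0 0 0 1"

```text
time_s: 35.25
tool_pos: [0.3866, -0.1662, 0.2005]
ee_rot: [-3.139, 0.03, 0.006]
force: [-0.1, 0.8, -1.5]
opening: 0.01
grip_force: 49.0
```

```bash
python3 plan.py .5187 -.345 .2 -1
```

```text
t 35.2 pos [ 0.3866 -0.1662  0.2005] q1,q6 [-0.49  1.1 ] open 0.01 grip 49.0 F [-0.1  0.8 -1.5]
shift now-axes cm [13.55 17.62 -0.03] len 22.23 | after turn [13.52 17.65  0.05] | turn [-0.002  0.004 -0.002]
```

servo_tool --targets "0 0 0 1.5 2 0 1;0 0 0 2.7 3.5 0 1;0 0 0 2.7 3.5 0 1;0 0 0 2.7 3.5 0 1;0 0 0 2.7 3.5 0 1;0 0 0 1.2 1.6 0 1;0 0 0 0 0 0 1;0 0 0 0 0 0 1"

```text
time_s: 36.05
tool_pos: [0.5186, -0.3447, 0.2011]
ee_rot: [-3.139, 0.026, 0.005]
force: [1.6, -0.3, -0.7]
opening: 0.0101
grip_force: 49.1
```

```bash
python3 plan.py .5187 -.345 .05 -1
python3 - <<'E'
from h import *
a=capture("top")[195:295,255:375,::-1]; b=capture("scene")[150:240,280:380,::-1]
o=np.zeros((540,800,3),np.uint8); o[:400,:480]=cv2.resize(a,None,fx=4,fy=4,interpolation=cv2.INTER_CUBIC)
o[:288,480:800]=cv2.resize(b,None,fx=3.2,fy=3.2,interpolation=cv2.INTER_CUBIC); cv2.imwrite("pics/c5.png",o)
E
```

```text
t 36.0 pos [ 0.5186 -0.3447  0.2011] q1,q6 [-0.64  0.95] open 0.0101 grip 49.1 F [ 1.6 -0.3 -0.7]
shift now-axes cm [ 0.06  0.06 15.11] len 15.11 | after turn [1.000e-02 3.000e-02 1.511e+01] | turn [-0.002  0.003  0.001]
```

View pics/c5.png

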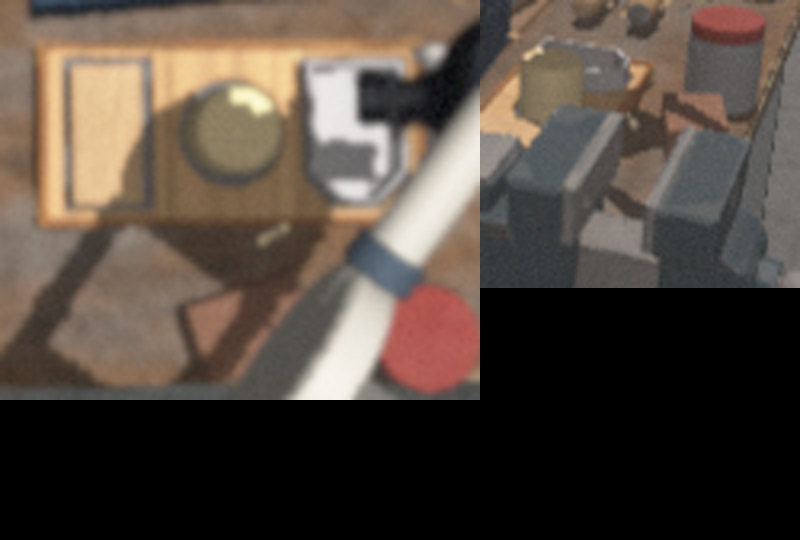

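The bolt hangs with its head at the +x end, crop (430,50), and the dish below is empty and seated. Lowering.

servo_tool --targets "0 0 0 0 0 3 1;0 0 0 0 0 4 1;0 0 0 0 0 3.5 1;0 0 0 0 0 2.5 1;0 0 0 0 0 1.5 1;0 0 0 0 0 0 1;0 0 0 0 0 0 1"

```text
time_s: 36.85
tool_pos: [0.5195, -0.3451, 0.0599]
ee_rot: [3.14, -0.028, 0.002]
force: [0.4, 0.2, 0.2]
opening: 0.0098
grip_force: 49.1
```

```bash
python3 plan.py .5187 -.345 .0165 -1
```

```text
t 36.9 pos [ 0.5195 -0.3451  0.0599] q1,q6 [-0.64  0.95] open 0.0098 grip 49.1 F [0.4 0.2 0.2]
shift now-axes cm [-0.09 -0.01  4.34] len 4.34 | after turn [-0.08 -0.    4.34] | turn [ 0.001 -0.002 -0.   ]
```

servo_tool --targets "0 0 0 -0.1 0 1 1;0 0 0 0 0 1 1;0 0 0 0 0 0.8 1;0 0 0 0 0 0.6 1;0 0 0 0 0 0.4 1;0 0 0 0 0 0.3 1;0 0 0 0 0 0 1;0 0 0 0 0 0 1"

```text
time_s: 37.65
tool_pos: [0.5182, -0.3451, 0.0175]
ee_rot: [3.141, -0.029, 0.0]
force: [-0.2, 0.4, -0.5]
opening: 0.0098
grip_force: 49.1
```

```bash
python3 plan.py .5187 -.345 .0165 -1
```

```text
t 37.6 pos [ 0.5182 -0.3451  0.0175] q1,q6 [-0.64  0.95] open 0.0098 grip 49.1 F [-0.2  0.4 -0.5]
shift now-axes cm [ 0.05 -0.01  0.1 ] len 0.11 | after turn [ 0.05 -0.01  0.1 ] | turn [ 0.    -0.    -0.001]
```

servo_tool --targets "0 0 0 0 0 0.1 1;0 0 0 0 0 0.1 1;0 0 0 0 0 0 1;0 0 0 0 0 0 0.82;0 0 0 0 0 0 0.76;0 0 0 0 0 0 0.76;0 0 0 0 0 0 0.76;0 0 0 0 0 0 0.76"

```text
time_s: 38.45
tool_pos: [0.5181, -0.345, 0.0153]
ee_rot: [3.141, -0.029, 0.0]
force: [-1.0, -0.9, 0.3]
opening: 0.021
grip_force: 0.0
```

Now lifting clear and moving away to look.

servo_tool --targets "0 0 0 0 0 -1 0.76;0 0 0 0 0 -2 0.76;0 0 0 0 0 -4 0.76;0 0 0 0 0 -5 0.76;0 0 0 0 0 -5 0.76;0 0 0 0 0 -5 0.76;0 0 0 0 -4 0 0.5;0 0 0 0 -5 0 0;0 0 0 0 -5 0 0;0 0 0 0 -5 0 0;0 0 0 0 -5 0 0;0 0 0 0 -5 0 0;0 0 0 0 0 0 0"

```text
time_s: 39.75
tool_pos: [0.5233, -0.0495, 0.2368]
ee_rot: [-3.14, 0.017, -0.003]
force: [0.4, -0.3, 1.0]
opening: 0.0851
grip_force: 0.0
```

Run:
```python
from h import *
a=np.mean([capture("top").astype(float) for _ in range(4)],0).astype(np.uint8)[195:295,255:375,::-1]
b=capture("scene")[145:225,265:345,::-1]
o=np.zeros((400,800,3),np.uint8); o[:,:480]=cv2.resize(a,None,fx=4,fy=4,interpolation=cv2.INTER_CUBIC)
o[:320,480:]=cv2.resize(b,None,fx=4,fy=4,interpolation=cv2.INTER_CUBIC); cv2.imwrite("pics/c6.png",o)
print(sense()["time_s"],sense()["force"])
```

```text
40.0 [-0.10150588 -1.2503164  -1.1356835 ]
```

View pics/c6.png

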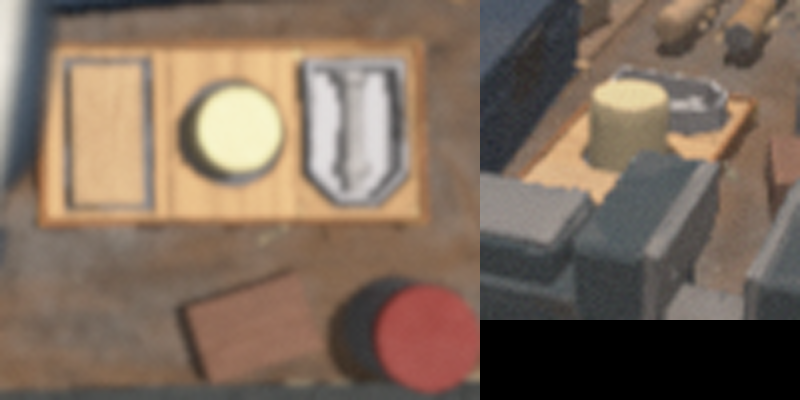

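The bolt lies lengthwise on the dish floor, crop (353,68)–(353,190). Its full 78 mm length shows, so it is flat. The tin is upright at (238,128) and the packer is in place at (110,132). The offcut and nail pot have not moved.

```bash
python3 -c "
from rig import *
print(close_job())"
```

```text
the job is handed in; nothing more can be done
None
```

I handed the job in at about 40 s. In the last pictures the dish was seated fully in its recess with the bolt flat inside it, the tin was upright in the round recess and the packer flat in the oblong one; the offcut and nail pot were not moved.

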